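# Dark-zero the bench photometer with its sprung-lift slot

## Robot

A 7-joint arm with a two-finger parallel gripper is mounted at the origin on a cart in front of the work surface, level with it; the furniture and walls round the work are solid. World frame = base frame: x ahead of the robot, y to its left, z up, the work surface at z = 0. Lengths are in m, angles in degrees, forces in N, time in s.
With the tool pointing down it reaches from about 0.425 to 0.875 m from the base axis. Payload 4.7 kg.
Tool frame: the origin (TCP) lies between the finger pads; the fingertips stand 22 mm ahead of it and the grasp point (between the pads) lies 3 mm ahead of it; z points along the fingers, y is the line along which they close (so a half turn about z gives the same grasp; the last joint's range is limited). The gripper opens to 87 mm and grips with 3 to 60 N. Pads are 19 mm wide; open, the fingers measure 117 mm over their backs; the gripper's body (75 mm by 190 mm) begins 51 mm behind the grasp point.
Start: joints at [70.48, 18.392, -4.016, 83.108, 1.295, 78.541, -3.26], TCP at [0.226, -0.61, 0.245] pointing down, gripper open.
Joint ranges: [-163.93, 163.93], [-17.29, 119.83], [-79.2, 71.16], [3.27, 140.29], [-89.18, 269.18], [5.43, 117.66], [-154.24, 154.24]. Speed limits (degrees/s): [147.25, 147.25, 180, 180, 180, 180, 180].

## Interface

Orientations are given as [roll, pitch, yaw] about the fixed x, y, z axes, in that order (R = Rz(yaw) Ry(pitch) Rx(roll)).
In Python, from cell import env gives the robot as it stands.
- The arm moves only by the tool drive_tool, never from a script. Its argument "moves" is a list of rows, each a list of 3 entries, a list of its own where there are three numbers: the shift along the tool's x, y, z in mm, then the turn, a rotation vector about the tool's x, y, z in rad, then the closure, from 0 (fully open) to 1 (shut). In form: [[[x, y, z], [wx, wy, wz], jaw], ...]. A call has 1 to 12 rows; each row shifts and turns the commanded pose from where the row before left it, along the tool's axes as they then stand; what a row does not reach is not made up. A row lasts 1/12 s, in which the tool goes at most 41.7 mm and 7.16 degrees, less where a joint would pass 70% of its speed; a pose out of reach is approached as far as the arm can. A call with a gripper value outside its range is refused whole. The fingers move at their own pace and stop on an object; "newtons" is the grip in N (left out, the last holds). Time passes only in rows, so rows that do not move let the fingers close. It gives the time, the measured TCP pose, the force, the opening and the grip force at its end, in the units of the state.
- env.get_obs(): the state, without advancing time (a new reading comes with each control period).
- env.read_camera(name): name is "scene" or "top" or "wrist"; returns (picture, depth): 400x640x3 uint8, blue, green, red; 400x640 float32, m along the optical axis (not along the pixel's ray), 0 where there is no reading.
- env.get_calibration(name): a dict with "fx", "fy", "cx", "cy" (pixels), "T" (4x4, takes a point from camera to world coordinates). Camera axes: x right, y down, z forward; pixel columns grow to the right and rows downward; lengths in m; the calibration is good to about 2 mm. The wrist camera is an equidistant fisheye: a pixel r from the principal point sees the ray r / f radians off the axis. A picture is of the moment at which its call begins: read the wrist's pose just before it. get_calibration takes no time and is no camera call; for the wrist camera it gives the pose at the moment of the call.
- env.sign_off(): hands the job in; it is judged then, once.
The state is a dict: "time_s": time; "qpos": joint angles; "joint_velocities": joint speeds; "effort": joint torques, N m; "tool_pos": TCP position; "tool_rot": TCP orientation; "force": force on the tool from outside, world axes, zero at the start; "wrist_torque": the same for the moment, N m; "grip_width": finger opening in m; "grasp_force": force on a finger pad.
Only numpy, scipy, OpenCV 4.12 (cv2) and the standard library are available. Lean on these libraries where they do the work, as an engineer would, in place of code of your own. Each camera call takes 0.05 s, during which the arm holds its last target. There are 200 camera calls.

## Task

Zero the bench photometer: take the dark blank (the insert with the flat tab grip and the solid blade) out of its rack, pass its blade down through the narrow slot on top of the photometer and push it fully home against the sprung lift, until its collar sits on the slot's rim. The lift pushes it back up when let go, so finish while still gripping it and holding it down there. Leave the glass standard (round knob grip) in the rack, and the beaker and the two vials behind, alone.

Things in the scene. Friction and masses are not known exactly. Their poses are not given: they have to be found in the camera images.
- blank_center (a point): The dark blank, loose, dark metal, 83 mm high, 60 g, upright in the rack; this is its centre, 41.5 mm above the foot. x across its thickness, y along its width, z up. Solid blade 10 (x) x 36 (y) x 42 mm high, lowest 3.5 mm slimmed to 7 x 33. Collar 26 x 52 x 5 mm, underside 0.5 mm above this point. Flat tab grip 14 (x) x 28 (y) mm, from 5.5 to 41.5 mm above this point: take it across the 14 mm.
- standard_center (a point): The glass standard: the other loose insert, with the same blade, collar, height and axes, but with a 22 x 20 mm glass window in the blade and a round knob, 21 mm in diameter, as its grip. It stays in the rack. This point is its centre, 41.5 mm above its foot.
- rack: Open aluminium rack, fixed, 50 mm (x) by 142 mm (y), 50 mm high; origin at the centre of its underside. Two slots 12 x 38 mm in its top plate, at y = -33 and +33 mm, in which the inserts hang by their collars, foot 8 mm above the bench; lift 45 mm straight up to clear it. Either insert may be in either place.
- reader: The bench photometer: fixed white instrument 125 mm (x) by 90 mm (y), 88 mm high; origin at the centre of its underside. A sloping console with display and keys faces -x (24 to 46 mm high); the tower with the slot stands behind it. It and the rack may change places.
- slot (a point): Centre of the slot's mouth, at the top of the flat dark rim (36 x 62 mm) on the photometer's tower, 88 mm above the bench. x across the slot, y along it, z up. The slot is 12 (x) x 38 (y) mm, 2 mm more than the blade each way, with a 3 mm 45-degree lead-in. Fully home, the blade is 42 mm deep and the blank's centre 0.5 mm below this point.
- lift (a joint): Sprung lift in the well under the slot, in m: 0 = up, its plate 20 mm below the mouth; grows as it is pressed down, 0.022 when the blank's collar is on the rim (stop at 0.024). It pushes up with 2 N at the top, 4.7 N at home: more than the blank's weight, so it rises when let go. A small black tab in a slit on the tower's front moves with it.
- beaker_center (a point): Empty glass beaker, 55 mm in diameter and 68 mm high, loose, behind the work; its centre. Leave alone.
- vial_a_center (a point): Sample vial with black cap, 19 mm in diameter and 52 mm high, loose; its centre. Leave alone.
- vial_b_center (a point): Sample vial with white cap, 19 mm in diameter and 52 mm high, loose; its centre. Leave alone.

How it is judged (in metres and radians):
On the way, in this order (a step that is already met when the one before it is completed fails the run):
1. the dark blank is lifted clear of the rack (z of blank_center in the frame of rack above 0.088 m), for 0.1 s.
2. its foot has passed upright into the photometer's slot, at least 5 mm deep (horizontal distance between blank_center and slot below 0.004 m and angle between blank_center's own z axis and vertical below 0.1 rad and angle between the y axis of blank_center and the y axis of slot, either way round below 0.1 rad and z of blank_center in the frame of slot below 0.0365 m), for 0.1 s.
At the end, for the whole second after the job is handed in: Dark blank home in the slot: collar within 3 mm of the rim, centred within 4 mm, within 0.1 rad of upright and of the slot's direction, lift down at least 19 mm, fingers still on the blank (over 1 N). Glass standard upright in the rack, within 15 mm of its place (horizontal distance between blank_center and slot below 0.004 m and angle between blank_center's own z axis and vertical below 0.1 rad and angle between the y axis of blank_center and the y axis of slot, either way round below 0.1 rad and z of blank_center in the frame of slot between -0.004 and 0.0025 m and value of joint lift above 0.019 m and contact force between the fingers and blank above 1 N and distance of standard_center from where it was at the start of the episode below 0.015 m and angle between standard_center's own z axis and vertical below 0.2 rad); the arm keeps its last pose, push and grip.
It fails at once if the glass standard is taken out or shifted by more than 15 mm (distance of standard_center from where it was at the start of the episode above 0.015 m).
It fails at once if the beaker or a vial is shifted by more than 30 mm (distance of any of beaker_center, vial_a_center, vial_b_center from where it was at the start of the episode above 0.03 m).
It also fails if it takes over 40 s, if anything falls off the work surface, if the arm or the gripper's body presses on something with over 40 N, if the wrist force passes 120 N, or if a joint passes its speed limit or range.

## Working session

There is one attempt and no reset: what is moved stays moved. The work goes in short steps, Python scripts to look and compute and a tool call to move; the robot and the scene stay as the last step left them, time stands still between calls to the robot, and variables do not carry over. Pictures are saved under pics/ and viewed, at most 10 in all, crops included, and the job is handed in when it is done.

Besides the shell and the picture viewer there is one more tool, called after "Request:" as name(argument=value, ...), one argument or row to a line, values as JSON. drive_tool: Moves the arm, as the interface text tells. Its arguments: {"type":"object","properties":{"moves":{"type":"array"},"newtons":{"type":"number"}},"required":["moves"]}

```bash
mkdir -p pics; cat > h.py <<'E'
import numpy as np, cv2
from cell import env
def grab(n):
    c=env.get_calibration(n); im,d=env.read_camera(n); return im,d,c
def cloud(d,c):
    v,u=np.mgrid[:d.shape[0],:d.shape[1]]
    p=np.stack([(u-c["cx"])/c["fx"]*d,(v-c["cy"])/c["fy"]*d,d],-1)
    T=np.array(c["T"]); w=p@T[:3,:3].T+T[:3,3]; w[d==0]=np.nan; return w
E
python3 - <<'E'
from h import *
o=env.get_obs(); print({k:np.round(v,3) for k,v in o.items()})
ims=[]
for n in("top","scene"):
    im,d,c=grab(n); np.savez(f"{n}.npz",im=im,d=d,w=cloud(d,c)); ims.append(im); print(n,np.round(c["T"],3).tolist(),c["fx"])
cv2.imwrite("pics/a.png",cv2.resize(ims[0],(800,500))); cv2.imwrite("pics/b.png",ims[1])
E
```

```text
{'time_s': np.float64(0.0), 'qpos': array([70.478, 18.437, -4.017, 83.176,  1.296, 78.54 , -3.26 ]), 'joint_velocities': array([ 0.012,  0.026, -0.003, -0.012,  0.005,  0.079,  0.105]), 'effort': array([ 0.0000e+00, -4.9129e+01, -4.0400e-01, -3.1253e+01, -6.4000e-02,
        4.4000e-02,  0.0000e+00]), 'tool_pos': array([ 0.226, -0.609,  0.243]), 'tool_rot': array([-1.79893e+02,  6.00000e-03,  2.03330e+01]), 'force': array([-0.349, -0.523, -0.05 ]), 'wrist_torque': array([-0.071, -0.029,  0.006]), 'grasp_force': np.float64(0.0), 'grip_width': np.float64(0.087)}
top [[-0.007, -0.992, 0.128, 0.469], [-1.0, 0.006, -0.01, -0.329], [0.009, -0.128, -0.992, 0.942], [0.0, 0.0, 0.0, 1.0]] 402.8485056912359
scene [[-0.759, -0.328, 0.562, 0.084], [-0.65, 0.399, -0.646, 0.197], [-0.012, -0.856, -0.516, 0.538], [0.0, 0.0, 0.0, 1.0]] 443.89489970546936
```

View pics/a.png

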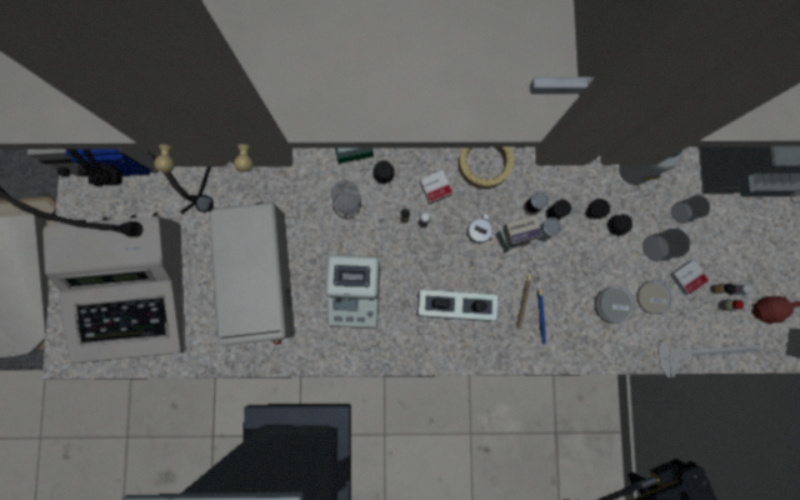

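View pics/b.png

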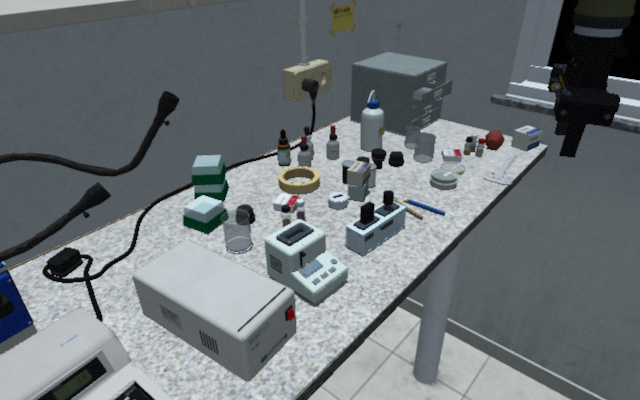

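The top view shows the photometer at about (352,292) and the rack at (458,305), with inserts near (439,303) and (480,306). I'll crop in to tell the grips apart, and measure.

```bash
python3 - <<'E'
from h import *
t=np.load("top.npz"); s=np.load("scene.npz")
a=cv2.resize(t["im"][195:270,250:410],(800,375),interpolation=cv2.INTER_CUBIC)
b=cv2.resize(s["im"][180:310,255:415],(275,223),interpolation=cv2.INTER_CUBIC)
canvas=np.zeros((600,800,3),np.uint8); canvas[:375]=a; canvas[377:600,:275]=b
cv2.imwrite("pics/c.png",cv2.convertScaleAbs(canvas,alpha=1.4))
def rect(n,w,m):
    m=cv2.morphologyEx(m.astype(np.uint8),cv2.MORPH_OPEN,np.ones((2,2)))
    k,l,st,_=cv2.connectedComponentsWithStats(m)
    for i in range(1,k):
        if st[i,4]<25: continue
        p=w[l==i]; r=cv2.minAreaRect(p[:,:2].astype(np.float32)*1000)
        print(n,st[i].tolist(),"c",np.round(r[0],1),"sz",np.round(r[1],1),"ang",round(r[2],1),"z",np.round(np.percentile(p[:,2],[5,50,95]),4))
w=t["w"]; box=np.zeros(w.shape[:2],bool); box[200:268,255:405]=1
z=w[...,2]
for lo,hi,n in((.075,.1,"z88"),(.04,.06,"z50"),(.06,.075,"z60"),(.02,.04,"z30")): rect(n,w,box&(z>lo)&(z<hi))
E
```

```text
z88 [261, 205, 43, 35, 1292] c [nan nan] sz [0. 0.] ang 0.0 z [nan nan nan]
z88 [347, 240, 14, 8, 98] c [ 486.3 -411.9] sz [31.9 14.2] ang 87.9 z [0.0529 0.0887 0.0917]
z88 [380, 241, 10, 10, 85] c [ 481.6 -478.4] sz [26.1 18.7] ang 84.9 z [0.0536 0.0891 0.0916]
z50 [335, 233, 65, 24, 1074] c [ 486.5 -449.1] sz [150.9  43.9] ang 85.1 z [nan nan nan]
z50 [263, 239, 40, 10, 282] c [ 488.5 -255.9] sz [86.  19.2] ang 87.5 z [nan nan nan]
z60 [274, 219, 17, 6, 77] c [ 534.5 -257.7] sz [36.5 12.1] ang 88.5 z [0.0647 0.0676 0.0855]
z30 [263, 247, 40, 17, 565] c [ 454.2 -252.7] sz [90.1 33.1] ang 76.3 z [nan nan nan]
```

View pics/c.png

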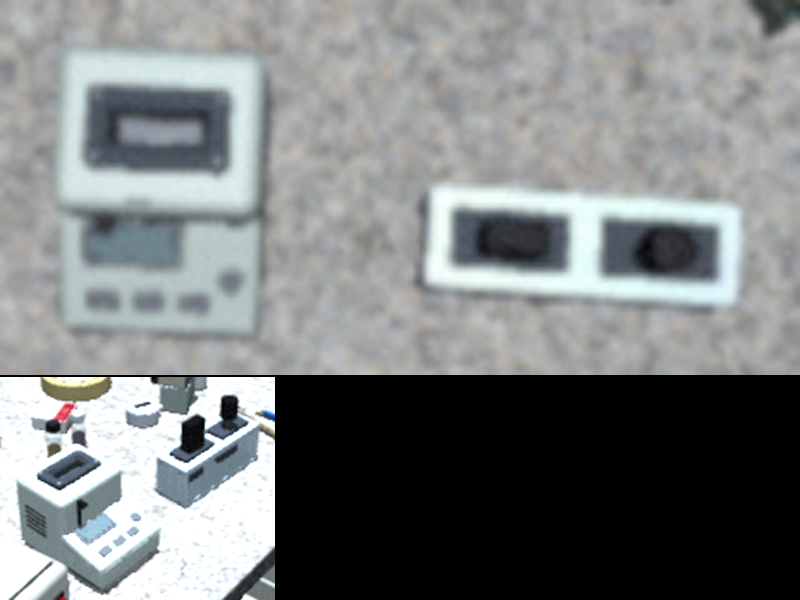

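The blank (tab grip) is the left insert, crop (515,240), at about (486,-412) mm. The standard's round knob is at (668,248). The slot is at crop (160,128), about (535,-257) mm. I'm moving over the blank and turning so the fingers close along its thickness.

Request:
drive_tool(
  moves=[
    [[31, -9.5, 0], [0, 0, 0], 0],
    [[31, -9.5, 0], [0, 0, 0], 0],
    [[31, -9.5, 0], [0, 0, 0], 0],
    [[31, -9.5, 0], [0, 0, 0], 0],
    [[31, -9.5, 0], [0, 0, 0], 0],
    [[31, -9.5, 0], [0, 0, 0], 0],
    [[31, -9.5, 0], [0, 0, 0], 0],
    [[31, -9.5, 0], [0, 0, 0], 0],
    [[31, -9.5, 0], [0, 0, 0], 0],
    [[31, -9.5, 0], [0, 0, 0], 0],
    [[0, 0, 0], [0, 0, -0.11], 0],
    [[0, 0, 0], [0, 0, -0.11], 0],
  ],
)

```text
time_s: 1.1
tool_pos: [0.486, -0.4095, 0.2439]
tool_rot: [-179.9, -0.1, 33.6]
force: [-1.1, -0.1, 0.3]
grip_width: 0.0867
grasp_force: 0.0
```

Request:
drive_tool(
  moves=[
    [[0, 0, 0], [0, 0, -0.11], 0],
    [[0, 0, 0], [0, 0, -0.11], 0],
    [[0, 0, 0], [0, 0, -0.11], 0],
    [[0, 0, 0], [0, 0, -0.11], 0],
    [[0, 0, 0], [0, 0, -0.11], 0],
    [[0, 0, 0], [0, 0, -0.11], 0],
    [[0, 0, 0], [0, 0, -0.11], 0],
    [[0, 0, 0], [0, 0, -0.11], 0],
    [[0, 0, 0], [0, 0, -0.05], 0],
    [[0, 0, 0], [0, 0, 0], 0],
    [[0, 0, 0], [0, 0, 0], 0],
  ],
)

```text
time_s: 2.02
tool_pos: [0.4833, -0.4127, 0.2441]
tool_rot: [-180.0, -0.0, 86.1]
force: [0.3, -0.4, 0.1]
grip_width: 0.0868
grasp_force: 0.0
```

```bash
python3 - <<'E'
from h import *
o=env.get_obs(); print({k:np.round(o[k],3) for k in("time_s","tool_pos","tool_rot","qpos")})
im,d,c=grab("wrist"); np.savez("w1.npz",im=im,d=d,**{k:c[k] for k in("fx","fy","cx","cy","T")}); print(np.round(c["T"],3).tolist(),c["fx"],c["cx"],c["cy"])
cv2.imwrite("pics/d.png",im)
E
```

```text
{'time_s': np.float64(2.017), 'tool_pos': array([ 0.483, -0.413,  0.244]), 'tool_rot': array([-1.79963e+02, -2.50000e-02,  8.61200e+01]), 'qpos': array([ 55.815,  18.083, -22.278,  84.753,   6.892,  78.56 ,  29.279])}
[[0.998, -0.065, -0.017, 0.488], [-0.067, -0.965, -0.252, -0.345], [-0.0, 0.252, -0.968, 0.384], [0.0, 0.0, 0.0, 1.0]] 309.70691628693146 324.4833639283454 197.9951942275439
```

View pics/d.png

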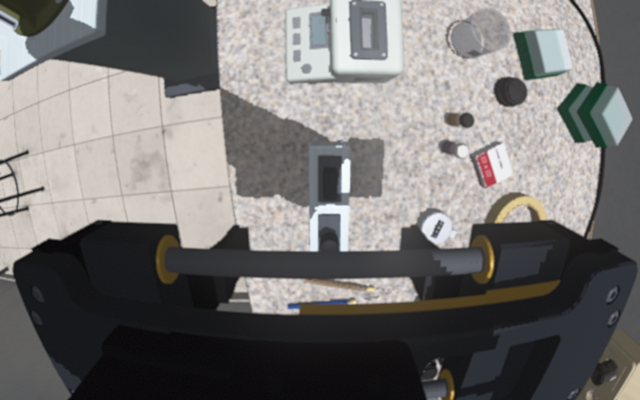

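The wrist view shows the blank's rack slot at (332,178) and the photometer slot at (368,28). I'll rectify both onto their height planes.

```bash
cat >> h.py <<'E'
def ortho(im,c,x0,y0,z,half=60,s=2.):
    """fisheye -> metric top view, s px/mm; col=+x, row=-y"""
    n=int(2*half*s); j,i=np.meshgrid(np.arange(n),np.arange(n))
    X=x0+(j/s-half)/1000; Y=y0-(i/s-half)/1000
    T=np.array(c["T"]); p=(np.stack([X,Y,np.full_like(X,z)],-1)-T[:3,3])@T[:3,:3]
    r=np.hypot(p[...,0],p[...,1]); k=np.arctan2(r,p[...,2])/np.maximum(r,1e-9)
    return cv2.remap(im,(c["cx"]+c["fx"]*k*p[...,0]).astype(np.float32),(c["cy"]+c["fy"]*k*p[...,1]).astype(np.float32),cv2.INTER_CUBIC)
def rects(g,m,x0,y0,amin,half=60,s=2.):
    k,l,st,_=cv2.connectedComponentsWithStats(m.astype(np.uint8))
    for i in range(1,k):
        if st[i,4]<amin: continue
        pts=np.argwhere(l==i)[:,::-1].astype(np.float32); r=cv2.minAreaRect(pts)
        print("c",np.round([x0*1000+r[0][0]/s-half,y0*1000-r[0][1]/s+half],1),"sz",np.round(np.array(r[1])/s,1),"img ang",round(r[2],1),"bbox",st[i].tolist())
E
python3 - <<'E'
from h import *
c=dict(np.load("w1.npz")); im=c["im"]
out=[]
for n,x0,y0,z in(("slot",.535,-.257,.088),("rack50",.486,-.412,.05),("tabtop",.486,-.412,.091)):
    o=ortho(im,c,x0,y0,z); g=cv2.cvtColor(o,cv2.COLOR_BGR2GRAY); print(n)
    rects(g,g<(120 if n!="tabtop" else 40),x0,y0,400); out.append(o)
cv2.imwrite("pics/e.png",np.hstack(out))
E
```

```text
slot
c [ 534.8 -211.8] sz [ 29.5 119.5] img ang 90.0 bbox [0, 0, 240, 60, 13637]
c [ 520.2 -255.1] sz [ 6.5 53. ] img ang 6.5 bbox [85, 63, 18, 107, 443]
c [ 495.2 -244.8] sz [23.5  9.5] img ang 90.0 bbox [31, 72, 20, 48, 479]
c [ 535.9 -256.3] sz [19.6 46. ] img ang 2.5 bbox [102, 72, 42, 93, 1889]
c [ 510.4 -301.4] sz [70.5 17.1] img ang 1.5 bbox [0, 191, 142, 36, 1336]
rack50
c [ 485.8 -400.7] sz [ 97.5 119.5] img ang 90.0 bbox [0, 0, 240, 196, 31421]
c [ 484.5 -461.5] sz [23.8 21.9] img ang 4.4 bbox [92, 197, 51, 43, 1991]
tabtop
```

View pics/e.png

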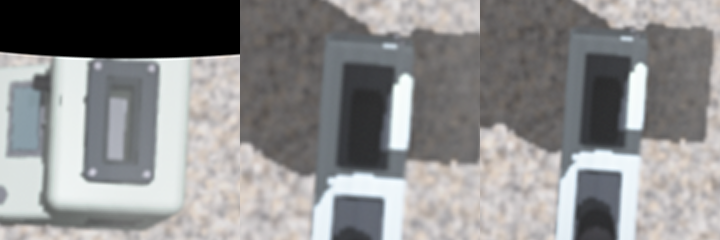

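The slot's rim is at about (535.5,-257.5) mm, with yaw near -3°. I'll take a contrast-enhanced view of the blank's collar and the rim.

```bash
python3 - <<'E'
from h import *
c=dict(np.load("w1.npz")); im=c["im"]; out=[]
for x0,y0,z,a in((.488,-.410,.055,1),(.535,-.257,.088,1)):
    o=ortho(im,c,x0,y0,z,half=40,s=5.)
    o=(255*(o/255.)**.5).astype(np.uint8)
    for k in range(0,400,50): o[:, k]=o[:,k]//2+(0,0,127); o[k]=o[k]//2+np.array((0,0,127),np.uint8)
    out.append(o)
cv2.imwrite("pics/f.png",np.hstack(out))
E
```

```text
(no output)
```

View pics/f.png

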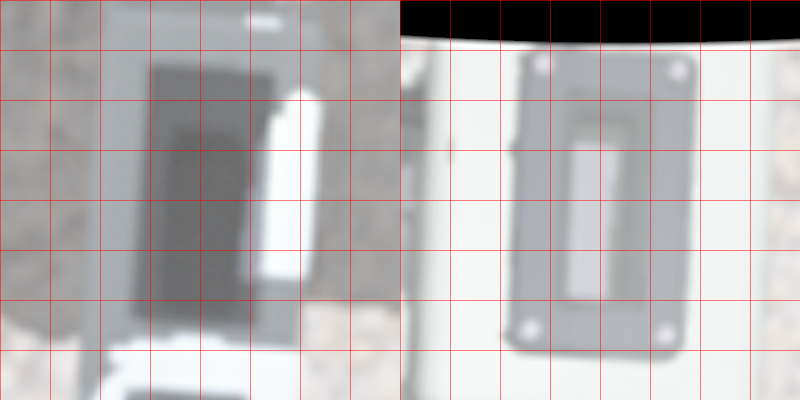

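Collar corners are (148,66), (273,73), (133,319) and (258,326), giving a blank centre of (488.6,-409.2) mm, yaw about -3.5°. The rim screws give a slot centre of (535.9,-256.8) mm, yaw about -2.7°. Descending on the tab.

Request:
drive_tool(
  moves=[
    [[3, 4.5, 10], [0, 0, 0], 0],
    [[0, 0, 14], [0, 0, 0], 0],
    [[0, 0, 16], [0, 0, 0], 0],
    [[0, 0, 16], [0, 0, 0], 0],
    [[0, 0, 16], [0, 0, 0], 0],
    [[0, 0, 16], [0, 0, 0], 0],
    [[0, 0, 16], [0, 0, 0], 0],
    [[0, 0, 16], [0, 0, 0], 0],
    [[0, 0, 16], [0, 0, 0], 0],
    [[0, 0, 14], [0, 0, 0], 0],
    [[0, 0, 10], [0, 0, 0], 0],
    [[0, 0, 3], [0, 0, 0], 0],
  ],
)

```text
time_s: 3.07
tool_pos: [0.4873, -0.409, 0.079]
tool_rot: [-179.8, -0.1, 86.2]
force: [-0.2, 0.6, -0.7]
grip_width: 0.0872
grasp_force: 0.0
```

Request:
drive_tool(
  moves=[
    [[0, 0, 0], [0, 0, 0], 0],
    [[0, 0, 0], [0, 0, 0], 0.3],
    [[0, 0, 0], [0, 0, 0], 0.6],
    [[0, 0, 0], [0, 0, 0], 0.75],
    [[0, 0, 0], [0, 0, 0], 0.8],
    [[0, 0, 0], [0, 0, 0], 0.9],
    [[0, 0, 0], [0, 0, 0], 1],
    [[0, 0, 0], [0, 0, 0], 1],
    [[0, 0, 0], [0, 0, 0], 1],
  ],
  newtons=5,
)

```text
time_s: 3.82
tool_pos: [0.4882, -0.4101, 0.0816]
tool_rot: [180.0, 0.0, 86.2]
force: [0.1, -0.2, 0.0]
grip_width: 0.0414
grasp_force: 0.0
```

Request:
drive_tool(
  moves=[
    [[0, 0, 0], [0, 0, 0], 1],
    [[0, 0, 0], [0, 0, 0], 1],
    [[0, 0, 0], [0, 0, 0], 1],
    [[0, 0, 0], [0, 0, 0], 1],
    [[0, 0, 0], [0, 0, 0], 1],
    [[0, 0, 0], [0, 0, 0], 1],
    [[0, 0, 0], [0, 0, 0], 1],
    [[0, 0, 0], [0, 0, 0], 1],
  ],
)

```text
time_s: 4.48
tool_pos: [0.4882, -0.4101, 0.0815]
tool_rot: [180.0, 0.0, 86.2]
force: [-0.1, -0.9, -0.7]
grip_width: 0.0138
grasp_force: 5.0
```

Request:
drive_tool(
  moves=[
    [[0, 0, 0], [0, 0, 0], 1],
    [[0, 0, 0], [0, 0, 0], 1],
    [[0, 0, 0], [0, 0, 0], 1],
    [[0, 0, -5], [0, 0, 0], 1],
    [[0, 0, -10], [0, 0, 0], 1],
    [[0, 0, -15], [0, 0, 0], 1],
    [[0, 0, -20], [0, 0, 0], 1],
    [[0, 0, -20], [0, 0, 0], 1],
    [[0, 0, -20], [0, 0, 0], 1],
    [[0, 0, -15], [0, 0, 0], 1],
    [[0, 0, -5], [0, 0, 0], 1],
    [[0, 0, 0], [0, 0, 0], 1],
  ],
  newtons=35,
)

```text
time_s: 5.48
tool_pos: [0.489, -0.4107, 0.1941]
tool_rot: [179.8, 0.1, 86.2]
force: [-0.2, -0.4, -1.0]
grip_width: 0.0139
grasp_force: 35.0
```

Request:
drive_tool(
  moves=[
    [[7, 3.4, 0], [0, 0, -0.005], 1],
    [[14.8, 6.8, 0], [0, 0, -0.005], 1],
    [[14.8, 6.8, 0], [0, 0, -0.005], 1],
    [[14.8, 6.8, 0], [0, 0, -0.004], 1],
    [[14.8, 6.8, 0], [0, 0, 0], 1],
    [[14.8, 6.8, 0], [0, 0, 0], 1],
    [[7.5, 3.4, 0], [0, 0, 0], 1],
    [[0, 0, 0], [0, 0, 0], 1],
    [[0, 0, 0], [0, 0, 0], 1],
    [[0, 0, 0], [0, 0, 0], 1],
    [[0, 0, 0], [0, 0, 0], 1],
  ],
)

```text
time_s: 6.4
tool_pos: [0.5329, -0.3252, 0.1914]
tool_rot: [-180.0, 0.0, 87.2]
force: [0.8, -0.3, -0.0]
grip_width: 0.0139
grasp_force: 35.0
```

```bash
python3 - <<'E'
from h import *
o=env.get_obs(); print({k:np.round(o[k],4) for k in("time_s","tool_pos","tool_rot")}); p=o["tool_pos"]
im,d,c=grab("wrist"); np.savez("w2.npz",im=im,d=d,**{k:c[k] for k in("fx","fy","cx","cy","T")})
out=[]
for x0,y0,z in((p[0],p[1],p[2]-.0265),(.535,-.257,.088)):
    q=ortho(im,c,x0,y0,z,half=40,s=5.); q=(255*(q/255.)**.5).astype(np.uint8)
    for k in range(0,400,50): q[:, k]=q[:,k]//2+(0,0,127); q[k]=q[k]//2+np.array((0,0,127),np.uint8)
    out.append(q)
cv2.imwrite("pics/g.png",np.hstack(out)); cv2.imwrite("pics/g0.png",im)
E
```

```text
{'time_s': np.float64(6.4), 'tool_pos': array([ 0.5329, -0.3252,  0.1914]), 'tool_rot': array([-1.799674e+02,  3.750000e-02,  8.720150e+01])}
```

View pics/g.png

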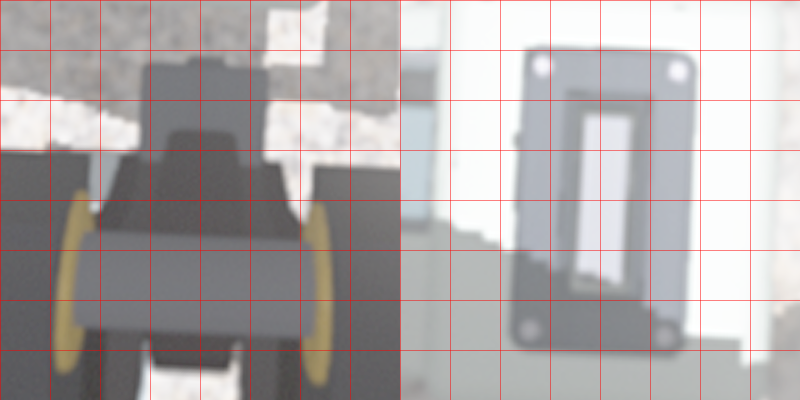

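The held collar's front corners are at (143,65) and (268,70), so the blank is centred in the gripper with a +0.5 mm offset along its width. The rim screws give a slot centre of (535.6,-257.1) mm, yaw -2.8°. Moving over the slot.

Request:
drive_tool(
  moves=[
    [[7, 0, 0], [0, 0, 0], 1],
    [[12, 0, 0], [0, 0, 0], 1],
    [[12, 0, 0], [0, 0, 0], 1],
    [[12, 0, 0], [0, 0, 0], 1],
    [[12, 0, 0], [0, 0, 0], 1],
    [[8, -0.2, 0], [0, 0, 0], 1],
    [[4.7, -0.2, 0], [0, 0, 0], 1],
    [[0, 0, 0], [0, 0, 0], 1],
    [[0, 0, 0], [0, 0, 0], 1],
    [[0, 0, 0], [0, 0, 0], 1],
    [[0, 0, 0], [0, 0, 0], 1],
    [[0, 0, 0], [0, 0, 0], 1],
  ],
)

```text
time_s: 7.45
tool_pos: [0.5362, -0.257, 0.1914]
tool_rot: [-180.0, 0.0, 87.2]
force: [0.9, 0.4, -1.1]
grip_width: 0.0137
grasp_force: 35.0
```

Request:
drive_tool(
  moves=[
    [[-0.6, -0.4, 4], [0, 0, 0], 1],
    [[0, 0, 6], [0, 0, 0], 1],
    [[0, 0, 6], [0, 0, 0], 1],
    [[0, 0, 6], [0, 0, 0], 1],
    [[0, 0, 4], [0, 0, 0], 1],
    [[0, 0, 4], [0, 0, 0], 1],
    [[0, 0, 4], [0, 0, 0], 1],
    [[0, 0, 4], [0, 0, 0], 1],
    [[0, 0, 4], [0, 0, 0], 1],
    [[0, 0, 0], [0, 0, 0], 1],
    [[0, 0, 0], [0, 0, 0], 1],
    [[0, 0, 0], [0, 0, 0], 1],
  ],
)

```text
time_s: 8.45
tool_pos: [0.5361, -0.2569, 0.1497]
tool_rot: [180.0, 0.0, 87.3]
force: [-0.5, -0.5, 0.0]
grip_width: 0.0138
grasp_force: 35.0
```

It has entered with no contact force. Now I'll push it home.

Request:
drive_tool(
  moves=[
    [[0, 0, 4], [0, 0, 0], 1],
    [[0, 0, 4], [0, 0, 0], 1],
    [[0, 0, 4], [0, 0, 0], 1],
    [[0, 0, 4], [0, 0, 0], 1],
    [[0, 0, 4], [0, 0, 0], 1],
    [[0, 0, 4], [0, 0, 0], 1],
    [[0, 0, 3], [0, 0, 0], 1],
    [[0, 0, 2], [0, 0, 0], 1],
    [[0, 0, 0], [0, 0, 0], 1],
    [[0, 0, 0], [0, 0, 0], 1],
    [[0, 0, 0], [0, 0, 0], 1],
  ],
)

```text
time_s: 9.37
tool_pos: [0.5362, -0.2569, 0.1209]
tool_rot: [180.0, 0.0, 87.3]
force: [0.1, -0.4, 2.8]
grip_width: 0.0136
grasp_force: 35.0
```

Request:
drive_tool(
  moves=[
    [[0, 0, 1], [0, 0, 0], 1],
    [[0, 0, 1], [0, 0, 0], 1],
    [[0, 0, 0], [0, 0, 0], 1],
    [[0, 0, 0], [0, 0, 0], 1],
    [[0, 0, 0], [0, 0, 0], 1],
  ],
)

```text
time_s: 9.78
tool_pos: [0.5363, -0.257, 0.1195]
tool_rot: [180.0, 0.0, 87.3]
force: [-0.1, 1.1, 8.0]
grip_width: 0.0138
grasp_force: 35.0
```

```bash
python3 - <<'E'
from h import *
o=env.get_obs(); print({k:np.round(o[k],4) for k in("time_s","tool_pos","force","wrist_torque")})
im,d,c=grab("scene"); a=cv2.resize(im[190:310,250:410],(800,600),interpolation=cv2.INTER_CUBIC); cv2.imwrite("pics/i.png",a)
E
```

```text
{'time_s': np.float64(9.7833), 'tool_pos': array([ 0.5363, -0.257 ,  0.1195]), 'force': array([-0.148 ,  1.076 ,  7.9761]), 'wrist_torque': array([ 0.0261,  0.0761, -0.0147])}
```

View pics/i.png

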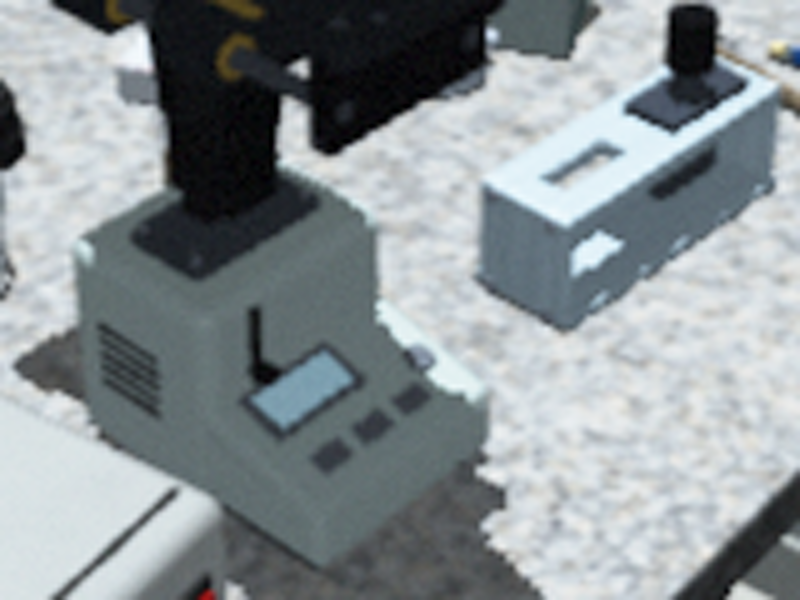

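The picture shows the collar flat on the rim at (225,235) with the black lift tab at the bottom of its slit at (265,370). The standard is still in the rack at (690,80). The upward force rose from 2.8 N to 8 N at the expected home height, so the blank is seated and I'm handing in.

```bash
python3 -c "
from cell import env
print(env.sign_off())"
```

```text
the job is handed in; nothing more can be done
None
```

The dark blank is home in the photometer slot with its collar on the rim, gripped at 35 N and held down against the lift; the glass standard is still in the rack, and I handed the job in at about 9.8 s, with no verdict returned.

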